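# Clear and flip open the sweet case

## Task

A packed sweet carton has been left on the large lid of the steel sweet case: using only your fingertips, gently push it sideways across onto the small lid beside it, until it stands flat there, wholly clear of the large lid. Then catch the large lid under its front lip and flip it up and over past upright, so that it leans back open on its stop by its own weight. Pinch and lift nothing, keep the small lid shut and leave the other things where they stand.

Things in the scene. Friction and masses are not known exactly. Their poses are not given: they have to be found in the camera images.
- case: Fixed steel sweet case, 160 mm front to back, 360 wide, rim 100 high. Origin on the table under the seam of its two lids, midway front to back; x to the back (hinge side), y to the large compartment (y 0 to +200; small: -160 to 0). Lid tops level at 103.5 mm height, 4 mm gap at the seam. Stop arms behind reach x = +115, 150 high; end handles stand out 22 mm.
- large_lid (a joint): Hinge of the large lid, rad: 0 shut, 1.57 upright, 1.92 leaning back on its stop. The hinge line runs along the case's y. No spring, hardly any friction: let go below 1.57 the lid falls shut, above 1.57 it falls back to the stop and stays there.
- large_lid_sheet: The steel sheet of the large lid (0.27 to 0.4 kg), moving with the lid: 163 mm from hinge to the case's front wall, 196 mm wide, 3 mm thick, plus its front lip. Origin on the hinge line, mid-width; when shut its axes are those of the case and the sheet reaches to -x.
- large_lid_lip (a point): Middle of the front edge of the large lid's lip, moving with the lid, 192 mm from the hinge line. The lip is 146 mm wide, 3 mm thick, edge rolled to 4.4 mm; it stands out 29 mm from the case's front wall, turned up 15 degrees: edge 110 mm above the table when shut, so a fingertip fits below it. Lifting it takes about 2 N.
- large_hinge (a point): Fixed point on the hinge line of the large lid, mid-width: at x +83 mm, y +100 mm, 102 mm high in the case's frame.
- small_lid (a joint): Hinge of the small lid (same make, 156 mm wide, lip 106 mm wide), rad: 0 shut; it must stay shut.
- carton: The red sweet carton with a paper band, standing on the large lid: 110 mm along its x, 75 mm along its y, 38 mm high, 0.13 to 0.25 kg. Origin in the centre of its underside. At the start its x is within about 15 degrees of the case's x.
- carton_stack: Two red cartons stacked on the table behind the case (one piece), 118 x 83 x 77 mm. Origin in the centre of its underside. Leave it alone.
- tape_dispenser: Yellow desk tape dispenser on the table at the small lid's end of the case, 150 mm along its x, 58 mm along y, 88 mm high. Origin in the centre of its underside. Leave it alone.
- jar: Amber jar with a steel cap on the table at the large lid's end of the case, 64 mm diameter, 95 mm high. Origin in the centre of its underside. Leave it alone.
There are look-alikes about, which are no part of the job. Leave any black or turquoise look-alike of the carton alone.

How it is judged:
By the outcome, as a careful person would: the job done as asked, in the order asked, and still so for the second after the job is handed in, with the robot touching nothing.
It also fails if it takes over 56 s, if anything falls off the work surface, if the arm or the gripper's body presses on something with over 40 N, if the wrist force passes 120 N, or if a joint passes its speed limit or range.

## Robot

A 6-joint arm with a two-finger parallel gripper is mounted at the origin on the work surface. World frame = base frame: x ahead of the robot, y to its left, z up, the work surface at z = 0. Lengths are in m, angles in rad, forces in N, time in s.
With the tool pointing down it reaches from about 0.375 to 0.9 m from the base axis. Payload 3.1 kg.
Tool frame: the origin (TCP) lies at the very end of the fingers, on their centre line; the grasp point (between the pads) lies 19 mm behind it; z points along the fingers, y is the direction in which the jaws open and shut (so a half turn about z gives the same grasp; the last joint's range is limited). The gripper opens to 85 mm and grips with 20 to 120 N. Pads are 22 mm wide; open, the fingers measure 114 mm over their backs; the gripper's body (76 mm by 85 mm) begins 54 mm behind the grasp point. The pads swing forward as they close: fully open they stand 13 mm farther back than shut.
Start: joints at [-1.341, 0.527, 1.433, -0, 1.181, -0.178], TCP at [0.248, -0.574, 0.231] pointing down, gripper open.
Joint ranges: [-3.08, 3.08], [-0.75, 2.2], [0.22, 2.44], [-1.43, 4.57], [0, 2.65], [-2.85, 2.85]. Speed limits (rad/s): [2.79, 2.79, 3.14, 3.14, 3.14, 3.14].

## Interface

Orientations are given as a rotation vector (axis times angle).
In Python, from cell import sense, eyes, workorder gives the robot as it stands.
- The arm moves only by the tool drive_tool, never from a script. Its argument "rows" is a list of rows, each an object of numbers: "hand": the opening, from -1 (shut) to 1 (fully open); "dx", "dy", "dz": the shift along the tool's x, y, z in cm; "turn": the turn about the tool's z in rad. In form: [{"hand": .., "dx": .., "dy": .., "dz": .., "turn": ..}, ...]. A call has 1 to 20 rows; each row is the pose to reach, as a shift and turn from the pose measured when the call began, along the tool's axes at that moment; what a row does not reach only later rows make up. A row lasts 1/10 s, in which the tool goes at most 50 mm and 8.59 degrees, less where a joint would pass 70% of its speed; a pose out of reach is approached as far as the arm can. A call with a gripper value outside its range is refused whole. The fingers move at their own pace and stop on an object; "grip_force" is the grip in N (left out, the last holds). Time passes only in rows, so rows that repeat a pose let the fingers close. It gives the time, the measured TCP pose, the force and the opening at its end, in the units of the state.
- sense(): the state, without advancing time (a new reading comes with each control period).
- eyes.read_camera(name): name is "scene" or "top" or "wrist"; returns the picture (384x512x3 uint8, blue, green, red); there is no depth.
- eyes.get_calibration(name): a dict with "vertical_fov" (degrees; the focal length in pixels is half the picture's height over the tangent of half this angle, whatever the lens; pixels are square), "cx", "cy" (the principal point, pixels), "D" ([k1, k2, p1, p2, k3] as OpenCV has them; the pictures are not rectified), "R" (3x3) and "t" (3): a world point X has camera coordinates R X + t; the wrist camera has in their place "hand_eye" (4x4, takes a point from camera to tool coordinates, whose origin is the TCP and whose axes are the flange's). Camera axes: x right, y down, z forward; pixel columns grow to the right and rows downward; lengths in m; the calibration is good to about 2 mm. A picture is of the moment at which its call begins: read the wrist's pose just before it. get_calibration takes no time and is no camera call.
- workorder.job_done(): hands the job in, once; it reports no verdict.
The state is a dict: "time": time; "joints": joint angles; "joint_vel": joint speeds; "tau": joint torques, N m; "eef_pos": TCP position; "ee_rot": TCP orientation; "ft_force": force on the tool from outside, world axes, zero at the start; "torque": the same for the moment, N m; "grip_width": finger opening in m.
Only numpy, scipy, OpenCV 4.12 (cv2) and the standard library are available. Lean on these libraries where they do the work, as an engineer would, in place of code of your own. Each camera call takes 0.05 s, during which the arm holds its last target. There are 200 camera calls.

## Working session

There is one attempt and no reset: what is moved stays moved. The work goes in short steps, Python scripts to look and compute and a tool call to move; the robot and the scene stay as the last step left them, time stands still between calls to the robot, and variables do not carry over. Pictures are saved under pics/ and viewed, about 8 in all and at most 12, crops included, and the job is handed in when it is done.

Besides the shell and the picture viewer there is one more tool, called after "Request:" in YAML: its name, and indented under it one key for each argument. drive_tool: Moves the arm, as the interface text tells. Its arguments: {"type":"object","properties":{"rows":{"type":"array"},"grip_force":{"type":"number"}},"required":["rows"]}

```bash
ls; mkdir -p pics
python3 - <<'E'
from cell import sense, eyes
import cv2, json, numpy as np
s=sense(); print(s)
a=eyes.read_camera("scene"); b=eyes.read_camera("top")
cv2.imwrite("pics/s0.png",a); cv2.imwrite("pics/t0.png",b)
for n in("scene","top","wrist"): print(n,eyes.get_calibration(n))
E
```

```text
pics
{'time': 0.0, 'joints': array([-1.34150881e+00,  5.28442857e-01,  1.43389383e+00,  1.94891303e-05,
        1.18141037e+00, -1.78490767e-01]), 'joint_vel': array([-1.18374020e-04, -3.33714473e-04,  6.98899759e-05,  2.08122727e-03,
        6.13213375e-04, -1.16354007e-03]), 'tau': array([-6.96991674e-05, -4.42354739e+01, -1.78026295e+01, -1.22715810e-04,
        8.40824418e-03,  1.01403963e-06]), 'eef_pos': array([ 0.24772947, -0.57303127,  0.23035064]), 'ee_rot': array([-3.07441214e+00, -6.35660335e-01,  5.76022872e-05]), 'ft_force': array([ 0.08057122, -0.75569429, -0.42375474]), 'torque': array([ 0.03624231, -0.01393702, -0.01870633]), 'grip_width': 0.08562673988908188}
scene {'vertical_fov': 57.64975935035131, 'cx': 254.3696936056966, 'cy': 187.48704202133297, 'D': array([-0.10480901,  0.        ,  0.        ,  0.        ,  0.        ]), 'R': array([[-0.80968051,  0.58665787,  0.01581156],
       [ 0.42168637,  0.60030938, -0.67956549],
       [-0.40816427, -0.54356342, -0.73344443]]), 't': array([ 0.46065279, -0.22892927,  1.16793129])}
top {'vertical_fov': 51.84110213889788,
[... 152 characters left out ...]
-0.99953954, -0.01333899],
       [-0.99547826, -0.02592387, -0.09138376],
       [ 0.09099589,  0.01576926, -0.99572641]]), 't': array([0.02269199, 0.60814137, 0.95967408])}
wrist {'vertical_fov': 71.38429533029738, 'cx': 252.30866596708358, 'cy': 192.7680020481209, 'D': array([-0.02597851,  0.        ,  0.        ,  0.        ,  0.        ]), 'hand_eye': array([[-1.94309878e-05, -9.57118301e-01, -2.89697355e-01,
         7.39551790e-02],
       [ 9.99999997e-01, -3.89980688e-05,  6.17705939e-05,
         1.74392671e-03],
       [-7.04194032e-05, -2.89697353e-01,  9.57118299e-01,
        -1.41656248e-01],
       [ 0.00000000e+00,  0.00000000e+00,  0.00000000e+00,
         1.00000000e+00]])}
```

View pics/s0.png

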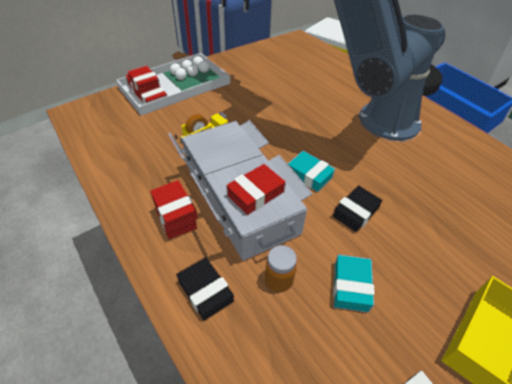

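View pics/t0.png

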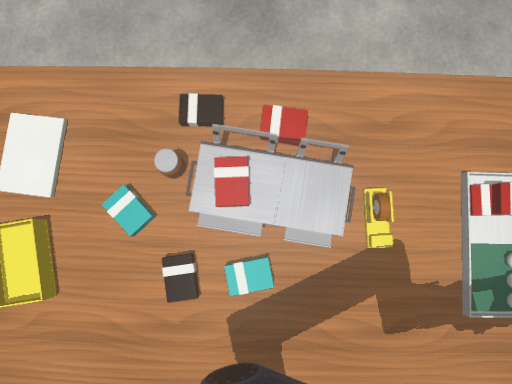

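The scene view shows the red carton on the large lid, around (256,188). In the top view it is at (232,182), with the large lid on the left, the small lid on the right (seam at about column 280), and the hinge at the top. I'll zoom in for the corner pixels.

```bash
cat > h.py <<'E'
import numpy as np, cv2
from cell import sense, eyes
from scipy.spatial.transform import Rotation as Ro
def K(n):
    c=eyes.get_calibration(n); f=192/np.tan(np.radians(c["vertical_fov"]/2))
    return c,np.array([[f,0,c["cx"]],[0,f,c["cy"]],[0,0,1.]])
def ray(n,px,pose=None):
    c,k=K(n)
    u=cv2.undistortPoints(np.float64(px).reshape(-1,1,2),k,c["D"],None,None,None).reshape(-1,2) if False else cv2.undistortPoints(np.float64(px).reshape(-1,1,2),k,c["D"]).reshape(-1,2)
    d=np.c_[u,np.ones(len(u))]
    if n=="wrist":
        H=c["hand_eye"]; Rw=Ro.from_rotvec(pose["ee_rot"]).as_matrix()
        return Rw@H[:3,3]+pose["eef_pos"], d@(Rw@H[:3,:3]).T
    return -c["R"].T@c["t"], d@c["R"]
def onz(n,px,z,pose=None):
    o,d=ray(n,px,pose); return o+d*((z-o[2])/d[:,2])[:,None]
def proj(n,X):
    c,k=K(n); return cv2.projectPoints(np.float64(X).reshape(-1,1,3),cv2.Rodrigues(c["R"])[0],c["t"],k,c["D"])[0].reshape(-1,2)
E
sed -i 's/u=cv2.undistortPoints.*if False else /u=/' h.py
python3 - <<'E'
from h import *
b=cv2.imread("pics/t0.png")
cv2.imwrite("pics/t0z.png",cv2.resize(b[115:255,180:365],None,fx=4.3,fy=4.3,interpolation=cv2.INTER_CUBIC))
hsv=cv2.cvtColor(b,cv2.COLOR_BGR2HSV)
m=((hsv[...,1]<60)&(hsv[...,2]>60)).astype(np.uint8)
r=(((hsv[...,0]<6)|(hsv[...,0]>174))&(hsv[...,1]>150)).astype(np.uint8)
q=np.zeros_like(r);q[145:215,205:258]=1
# carton incl. white band
w=((hsv[...,1]<40)&(hsv[...,2]>215)).astype(np.uint8)
mm=((r|w)&q)
p=cv2.findNonZero(mm); print(cv2.minAreaRect(p)); bx=cv2.boxPoints(cv2.minAreaRect(p)); print(bx); W=onz("top",bx,.1415); print(W.round(4), np.linalg.norm(np.diff(W,axis=0),axis=1))
E
```

```text
((226.5, 185.5), (57.0, 41.0), 90.0)
[[206. 157.]
 [247. 157.]
 [247. 214.]
 [206. 214.]]
[[0.6769 0.1396 0.1415]
 [0.6791 0.0479 0.1415]
 [0.552  0.0443 0.1415]
 [0.5496 0.1347 0.1415]] [0.09173695 0.12714856 0.0904928 ]
```

View pics/t0z.png

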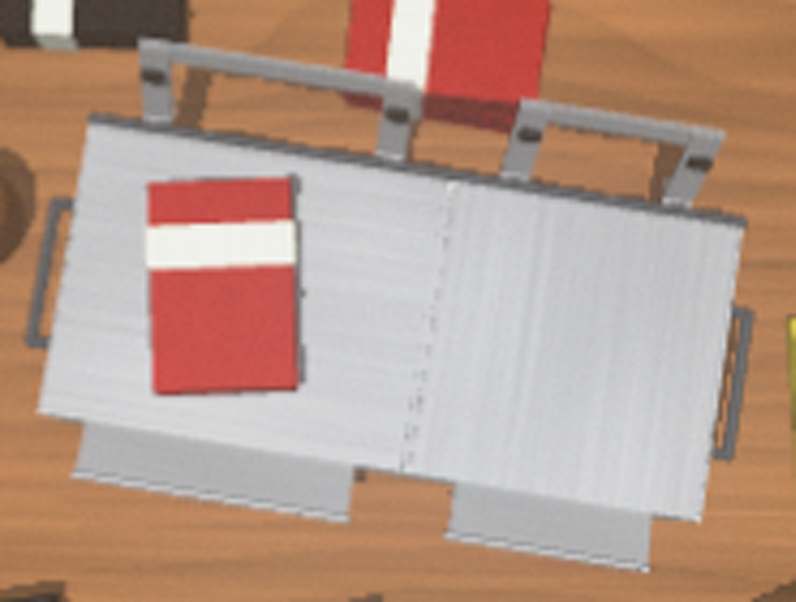

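The zoomed view shows the carton top corners at (148,183), (297,176), (298,389) and (153,394). The large lip's edge runs (73,476)-(348,521), and the small lip's edge runs (446,537)-(649,571). The lid's front corners are (38,412) and (700,521).

Run:
```python
from h import *
z=lambda *p: (np.array(p,float)+.5)/4.3-.5+[180,115]
C=onz("top",z((148,183),(297,176),(298,389),(153,394)),.1415)
print("carton",C.round(4),np.linalg.norm(np.roll(C,-1,0)-C,axis=1))
L=onz("top",z((73,476),(348,521),(446,537),(649,571)),.110); print("lips",L.round(4),np.linalg.norm(np.diff(L,axis=0),axis=1))
F=onz("top",z((38,412),(700,521),(743,222),(90,120)),.1035); print("lid",F.round(4),np.linalg.norm(np.diff(F,axis=0),axis=1))
d=(L[0]-L[3])[:2]; d/=np.linalg.norm(d); d2=(F[0]-F[1])[:2]; d2/=np.linalg.norm(d2)
print("y-axis ang",np.degrees(np.arctan2(-d[0],d[1])),np.degrees(np.arctan2(-d2[0],d2[1])))
a=np.arctan2(-d2[0],d2[1]); R=np.array([[np.cos(a),-np.sin(a)],[np.sin(a),np.cos(a)]])
# local: lid front mid-ends at (-80,+198),( -80,-158); lip ends large y 173,27 ; small -27,-133 x=-109
loc=np.array([[-.080,.199],[-.080,-.159]]); o1=F[:2,:2]-loc@R.T
loc2=np.array([[-.109,.173],[-.109,.027],[-.109,-.027],[-.109,-.133]]); o2=L[:,:2]-loc2@R.T
print(o1.round(4),o2.round(4))
o=np.vstack([o1,o2]).mean(0); print("origin",o,"ang",a)
cl=(C[:,:2]-o)@R; print("carton local",cl.round(4),cl.mean(0))
# handle/other objs
s=sense(); print(s["eef_pos"])
for n,p in [("stack back corners",onz("top",z((347,100),(530,130)),.077)),("jar",onz("top",[(167,160)],.095)),("tape",onz("top",[(367,190),(392,246)],.05)),("teal",onz("top",[(227,265),(273,285)],.04)),("blk",onz("top",[(165,256),(198,300)],.04))]:
    print(n,p.round(3), ((p[:,:2]-o)@R).round(3))
```

```text
carton [[0.6769 0.1215 0.1415]
 [0.6825 0.0442 0.1415]
 [0.5718 0.0406 0.1415]
 [0.5672 0.115  0.1415]] [0.07755493 0.11076314 0.07454441 0.1098887 ]
lips [[ 0.5243  0.1593  0.11  ]
 [ 0.5047  0.0129  0.11  ]
 [ 0.4976 -0.039   0.11  ]
 [ 0.4826 -0.1463  0.11  ]] [0.1477686  0.0523436  0.10835297]
lid [[ 0.5581  0.1805  0.1035]
 [ 0.5094 -0.1744  0.1035]
 [ 0.6708 -0.1966  0.1035]
 [ 0.718   0.1588  0.1035]] [0.35821291 0.16290442 0.3585672 ]
y-axis ang -7.779789441466041 -7.807203248854704
[[ 0.6103 -0.0275]
 [ 0.6103 -0.0277]] [[ 0.6088 -0.0269]
 [ 0.609  -0.0287]
 [ 0.6093 -0.027 ]
 [ 0.6086 -0.0293]]
origin [ 0.60938463 -0.02785167] ang -0.1362614020649128
carton local [[ 0.0466  0.1572]
 [ 0.0626  0.0813]
 [-0.0465  0.0627]
 [-0.0612  0.1358]] [0.00038963 0.10924203]
[ 0.24773499 -0.57307942  0.23039793]
stack back corners [[ 0.739  0.019  0.077]
 [ 0.724 -0.084  0.077]] [[ 0.122  0.064]
 [ 0.121 -0.04 ]]
jar [[0.676 0.238 0.095]] [[0.03  0.272]]
tape [[ 0.622 -0.246  0.05 ]
 [ 0.487 -0.307  0.05 ]] [[ 0.042 -0.214]
 [-0.083 -0.293]]
teal [[ 0.431  0.092  0.04 ]
 [ 0.386 -0.021  0.04 ]] [[-0.193  0.094]
 [-0.223 -0.024]]
blk [[0.448 0.245 0.04 ]
 [0.344 0.16  0.04 ]] [[-0.197  0.248]
 [-0.288  0.15 ]]
```

```bash
cat >> h.py <<'E'
O=np.array([.6094,-.0279]); A=-.1362
EX=np.array([np.cos(A),np.sin(A)]); EY=np.array([-np.sin(A),np.cos(A)])
def go(lx,ly,z,ty=None):
    "shift (cm) in tool axes to case-local (lx,ly) and height z; turn to bring tool y to heading ty"
    s=sense(); M=Ro.from_rotvec(s["ee_rot"]).as_matrix()
    d=M.T@(np.r_[O+lx*EX+ly*EY,z]-s["eef_pos"])*100
    p=s["eef_pos"][:2]-O; h=np.arctan2(M[1,1],M[0,1])
    print("t",s["time"],"local",(p@EX).round(4),(p@EY).round(4),"z",s["eef_pos"][2].round(4),"ty-case",round(h-A,4),"tilt",M[2,2].round(5),"F",s["ft_force"].round(1),"w",s["grip_width"].round(4),"q",s["joints"].round(2))
    print("shift",d.round(2),"turn",None if ty is None else round(-((ty+A-h+np.pi)%(2*np.pi)-np.pi),3))
    print("case x,y in tool: ",(M.T@np.r_[EX,0]).round(3),(M.T@np.r_[EY,0]).round(3))
E
python3 -c "
from h import *
go(0,.195,.23,0)"
```

```text
Traceback (most recent call last):
  File "h.py", line 26, in go
    print("t",s["time"],"local",(p@EX).round(4),(p@EY).round(4),"z",s["eef_pos"][2].round(4),"ty-case",round(h-A,4),"tilt",M[2,2].round(5),"F",s["ft_force"].round(1),"w",s["grip_width"].round(4),"q",s["joints"].round(2))
                                                                                                                                                                          ^^^^^^^^^^^^^^^^^^^^^
AttributeError: 'float' object has no attribute 'round'
```

```bash
sed -i 's/s\["grip_width"\].round(4)/round(float(s["grip_width"]),4)/' h.py
python3 -c "
from h import *
go(0,.195,.23,0)"
```

```text
t 0.1 local -0.2843 -0.5892 z 0.2304 ty-case -1.0268 tilt -1.0 F [0.3 0.9 0. ] w 0.0858 q [-1.34  0.53  1.43  0.    1.18 -0.18]
shift [ 64.91 -52.39   0.17] turn -1.027
case x,y in tool:  [ 0.856  0.518 -0.001] [ 0.518 -0.856  0.002]
```

Request:
drive_tool:
  rows:
    - {"hand": 0.2, "dx": 16, "dy": -13, "dz": -2, "turn": -0.3}
    - {"hand": 0.2, "dx": 64.9, "dy": -52.4, "dz": -2, "turn": -1.027}
    - {"hand": 0.2, "dx": 64.9, "dy": -52.4, "dz": -2, "turn": -1.027}
    - {"hand": 0.2, "dx": 64.9, "dy": -52.4, "dz": -2, "turn": -1.027}
    - {"hand": 0.2, "dx": 64.9, "dy": -52.4, "dz": -2, "turn": -1.027}
    - {"hand": 0.2, "dx": 64.9, "dy": -52.4, "dz": -2, "turn": -1.027}
    - {"hand": 0.2, "dx": 64.9, "dy": -52.4, "dz": -2, "turn": -1.027}
    - {"hand": 0.2, "dx": 64.9, "dy": -52.4, "dz": -2, "turn": -1.027}
    - {"hand": 0.2, "dx": 64.9, "dy": -52.4, "dz": -2, "turn": -1.027}
    - {"hand": 0.2, "dx": 64.9, "dy": -52.4, "dz": -2, "turn": -1.027}
    - {"hand": 0.2, "dx": 64.9, "dy": -52.4, "dz": -2, "turn": -1.027}
    - {"hand": 0.2, "dx": 64.9, "dy": -52.4, "dz": -2, "turn": -1.027}
    - {"hand": 0.2, "dx": 64.9, "dy": -52.4, "dz": -2, "turn": -1.027}
    - {"hand": 0.2, "dx": 64.9, "dy": -52.4, "dz": -2, "turn": -1.027}
    - {"hand": 0.2, "dx": 64.9, "dy": -52.4, "dz": -2, "turn": -1.027}
    - {"hand": 0.2, "dx": 64.9, "dy": -52.4, "dz": -2, "turn": -1.027}
    - {"hand": 0.2, "dx": 64.9, "dy": -52.4, "dz": -2, "turn": -1.027}
    - {"hand": 0.2, "dx": 64.9, "dy": -52.4, "dz": -2, "turn": -1.027}
    - {"hand": 0.2, "dx": 64.9, "dy": -52.4, "dz": -2, "turn": -1.027}
    - {"hand": 0.2, "dx": 64.9, "dy": -52.4, "dz": -2, "turn": -1.027}

```text
time: 2.1
eef_pos: [0.6349, 0.1643, 0.2511]
ee_rot: [-2.366, -2.063, 0.002]
ft_force: [0.2, -0.4, 0.1]
grip_width: 0.0512
```

```bash
python3 -c "
from h import *
go(0,.195,.113,0)"
```

```text
t 2.1 local -0.0009 0.1939 z 0.2511 ty-case -0.0005 tilt -1.0 F [ 0.2 -0.4  0.1] w 0.0512 q [0.08 0.55 1.33 0.   1.27 0.22]
shift [ 0.1   0.12 13.81] turn -0.001
case x,y in tool:  [ 0.001  1.    -0.003] [ 1.    -0.001  0.001]
```

Request:
drive_tool:
  rows:
    - {"hand": 0.2, "dx": 0.1, "dy": 0.1, "dz": 4}
    - {"hand": 0.2, "dx": 0.1, "dy": 0.1, "dz": 8}
    - {"hand": 0.2, "dx": 0.1, "dy": 0.1, "dz": 11}
    - {"hand": 0.2, "dx": 0.1, "dy": 0.1, "dz": 13}
    - {"hand": 0.2, "dx": 0.1, "dy": 0.1, "dz": 13.8}
    - {"hand": 0.2, "dx": 0.1, "dy": 0.1, "dz": 13.8}
    - {"hand": 0.2, "dx": 0.1, "dy": 0.1, "dz": 13.8}
    - {"hand": 0.2, "dx": -0.5, "dy": 0.1, "dz": 13.8}
    - {"hand": 0.2, "dx": -1, "dy": 0.1, "dz": 13.8}
    - {"hand": 0.2, "dx": -1.5, "dy": 0.1, "dz": 13.8}
    - {"hand": 0.2, "dx": -2, "dy": 0.1, "dz": 13.8}
    - {"hand": 0.2, "dx": -2.5, "dy": 0.1, "dz": 13.8}
    - {"hand": 0.2, "dx": -3, "dy": 0.1, "dz": 13.8}
    - {"hand": 0.2, "dx": -3.5, "dy": 0.1, "dz": 13.8}
    - {"hand": 0.2, "dx": -4, "dy": 0.1, "dz": 13.8}
    - {"hand": 0.2, "dx": -4.5, "dy": 0.1, "dz": 13.8}
    - {"hand": 0.2, "dx": -5, "dy": 0.1, "dz": 13.8}

```text
validation failed for argument at $.ro...
```

```bash
python3 -c "
from h import *
go(0,-.030,.113,0)
a=eyes.read_camera('top');s=eyes.read_camera('scene')
f=lambda im,fx:cv2.resize(im,None,fx=fx,fy=fx,interpolation=cv2.INTER_CUBIC)
cv2.imwrite('pics/c1.png',np.hstack([f(a[100:260,175:365],2.1),f(s[110:270,140:330],2.1)]))"
```

```text
t 2.1 local -0.0009 0.1939 z 0.2511 ty-case -0.0005 tilt -1.0 F [ 0.2 -0.4  0.1] w 0.0512 q [0.08 0.55 1.33 0.   1.27 0.22]
shift [-22.4    0.13  13.79] turn -0.001
case x,y in tool:  [ 0.001  1.    -0.003] [ 1.    -0.001  0.001]
```

View pics/c1.png

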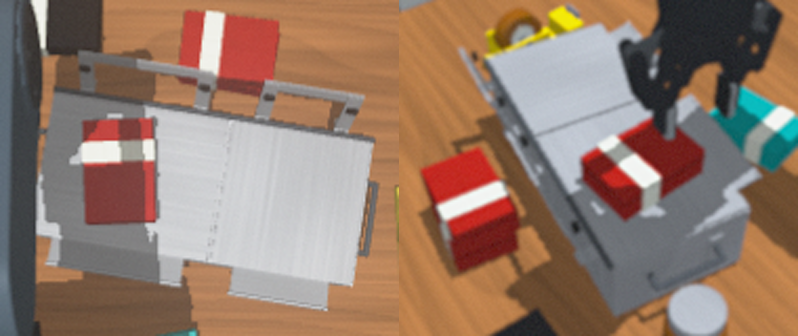

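The move was refused because rows need every key. The picture still shows the carton unmoved, with the fingers above the large lid's outer end. I'll resend it with "turn" in each row.

Request:
drive_tool:
  rows:
    - {"hand": 0.2, "dx": 0.1, "dy": 0.1, "dz": 4, "turn": 0}
    - {"hand": 0.2, "dx": 0.1, "dy": 0.1, "dz": 8, "turn": 0}
    - {"hand": 0.2, "dx": 0.1, "dy": 0.1, "dz": 11, "turn": 0}
    - {"hand": 0.2, "dx": 0.1, "dy": 0.1, "dz": 13, "turn": 0}
    - {"hand": 0.2, "dx": 0.1, "dy": 0.1, "dz": 13.8, "turn": 0}
    - {"hand": 0.2, "dx": 0.1, "dy": 0.1, "dz": 13.8, "turn": 0}
    - {"hand": 0.2, "dx": 0.1, "dy": 0.1, "dz": 13.8, "turn": 0}
    - {"hand": 0.2, "dx": -0.5, "dy": 0.1, "dz": 13.8, "turn": 0}
    - {"hand": 0.2, "dx": -1, "dy": 0.1, "dz": 13.8, "turn": 0}
    - {"hand": 0.2, "dx": -1.5, "dy": 0.1, "dz": 13.8, "turn": 0}
    - {"hand": 0.2, "dx": -2, "dy": 0.1, "dz": 13.8, "turn": 0}
    - {"hand": 0.2, "dx": -2.5, "dy": 0.1, "dz": 13.8, "turn": 0}
    - {"hand": 0.2, "dx": -3, "dy": 0.1, "dz": 13.8, "turn": 0}
    - {"hand": 0.2, "dx": -3.5, "dy": 0.1, "dz": 13.8, "turn": 0}
    - {"hand": 0.2, "dx": -4, "dy": 0.1, "dz": 13.8, "turn": 0}
    - {"hand": 0.2, "dx": -4.5, "dy": 0.1, "dz": 13.8, "turn": 0}
    - {"hand": 0.2, "dx": -5, "dy": 0.1, "dz": 13.8, "turn": 0}

```text
time: 3.9
eef_pos: [0.6293, 0.1141, 0.1136]
ee_rot: [-2.368, -2.062, -0.001]
ft_force: [0.8, 1.3, 1.2]
grip_width: 0.0511
```

```bash
python3 -c "
from h import *
go(0,-.030,.113,0)
a=eyes.read_camera('top');s=eyes.read_camera('scene')
f=lambda im,fx:cv2.resize(im,None,fx=fx,fy=fx,interpolation=cv2.INTER_CUBIC)
cv2.imwrite('pics/c2.png',np.hstack([f(a[100:260,175:365],2.1),f(s[110:270,140:330],2.1)]))"
```

```text
t 3.9 local 0.0004 0.1434 z 0.1136 ty-case -0.0015 tilt -1.0 F [0.8 1.3 1.2] w 0.0511 q [0.   0.69 1.49 0.   0.96 0.14]
shift [-17.34  -0.02   0.04] turn -0.001
case x,y in tool:  [ 0.001  1.    -0.001] [ 1.    -0.001  0.002]
```

View pics/c2.png

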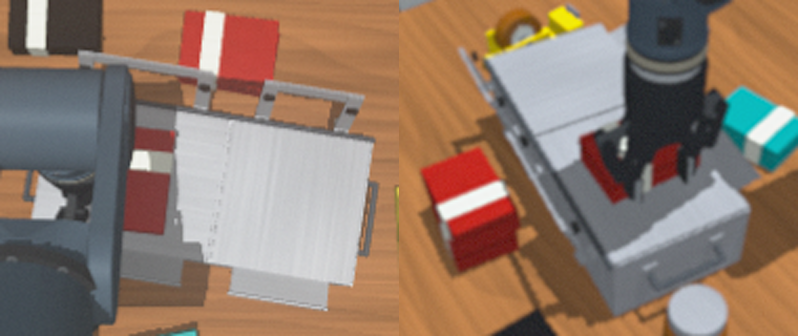

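The carton is moving with the fingers and squaring up to the case. I'll keep pushing.

Request:
drive_tool:
  rows:
    - {"hand": 0.2, "dx": -0.5, "dy": 0, "dz": 0, "turn": 0}
    - {"hand": 0.2, "dx": -1, "dy": 0, "dz": 0, "turn": 0}
    - {"hand": 0.2, "dx": -1.5, "dy": 0, "dz": 0, "turn": 0}
    - {"hand": 0.2, "dx": -2, "dy": 0, "dz": 0, "turn": 0}
    - {"hand": 0.2, "dx": -2.5, "dy": 0, "dz": 0, "turn": 0}
    - {"hand": 0.2, "dx": -3, "dy": 0, "dz": 0, "turn": 0}
    - {"hand": 0.2, "dx": -3.5, "dy": 0, "dz": 0, "turn": 0}
    - {"hand": 0.2, "dx": -4, "dy": 0, "dz": 0, "turn": 0}
    - {"hand": 0.2, "dx": -4.5, "dy": 0, "dz": 0, "turn": 0}
    - {"hand": 0.2, "dx": -5, "dy": 0, "dz": 0, "turn": 0}
    - {"hand": 0.2, "dx": -5.5, "dy": 0, "dz": 0, "turn": 0}
    - {"hand": 0.2, "dx": -6, "dy": 0, "dz": 0, "turn": 0}
    - {"hand": 0.2, "dx": -6.5, "dy": 0, "dz": 0, "turn": 0}
    - {"hand": 0.2, "dx": -7, "dy": 0, "dz": 0, "turn": 0}
    - {"hand": 0.2, "dx": -7.5, "dy": 0, "dz": 0, "turn": 0}
    - {"hand": 0.2, "dx": -8, "dy": 0, "dz": 0, "turn": 0}
    - {"hand": 0.2, "dx": -8.5, "dy": 0, "dz": 0, "turn": 0}
    - {"hand": 0.2, "dx": -9, "dy": 0, "dz": 0, "turn": 0}
    - {"hand": 0.2, "dx": -9.5, "dy": 0, "dz": 0, "turn": 0}
    - {"hand": 0.2, "dx": -10, "dy": 0, "dz": 0, "turn": 0}

```text
time: 6.0
eef_pos: [0.615, 0.0141, 0.1134]
ee_rot: [-2.368, -2.061, 0.001]
ft_force: [0.2, 2.2, 1.2]
grip_width: 0.0515
```

```bash
python3 -c "
from h import *
go(0,-.030,.113,0)
a=eyes.read_camera('top')
hsv=cv2.cvtColor(a,cv2.COLOR_BGR2HSV)
r=(((hsv[...,0]<6)|(hsv[...,0]>174))&(hsv[...,1]>150)).astype(np.uint8);r[:140]=0;r[:,350:]=0
p=cv2.findNonZero(r)[:,0]; W=onz('top',p,.1415)[:,:2]-O; print('carton min y', np.percentile(W@EY,[1,5]), 'x', np.percentile(W@EX,[2,98]))
"
```

```text
t 6.0 local -0.0001 0.0424 z 0.1134 ty-case -0.0022 tilt -1.0 F [0.2 2.2 1.2] w 0.0515 q [-0.16  0.66  1.56  0.    0.93 -0.02]
shift [-7.24  0.03  0.03] turn -0.002
case x,y in tool:  [ 0.002  1.    -0.002] [ 1.    -0.002  0.001]
carton min y [-0.02248412 -0.02191253] x [0.11077275 0.11223414]
```

Request:
drive_tool:
  rows:
    - {"hand": 0.2, "dx": -0.5, "dy": 0, "dz": 0, "turn": 0}
    - {"hand": 0.2, "dx": -1, "dy": 0, "dz": 0, "turn": 0}
    - {"hand": 0.2, "dx": -1.5, "dy": 0, "dz": 0, "turn": 0}
    - {"hand": 0.2, "dx": -2, "dy": 0, "dz": 0, "turn": 0}
    - {"hand": 0.2, "dx": -2.5, "dy": 0, "dz": 0, "turn": 0}
    - {"hand": 0.2, "dx": -3, "dy": 0, "dz": 0, "turn": 0}
    - {"hand": 0.2, "dx": -3.5, "dy": 0, "dz": 0, "turn": 0}
    - {"hand": 0.2, "dx": -4, "dy": 0, "dz": 0, "turn": 0}
    - {"hand": 0.2, "dx": -4.5, "dy": 0, "dz": 0, "turn": 0}
    - {"hand": 0.2, "dx": -5, "dy": 0, "dz": 0, "turn": 0}
    - {"hand": 0.2, "dx": -5.5, "dy": 0, "dz": 0, "turn": 0}
    - {"hand": 0.2, "dx": -6, "dy": 0, "dz": 0, "turn": 0}
    - {"hand": 0.2, "dx": -6.4, "dy": 0, "dz": 0, "turn": 0}
    - {"hand": 0.2, "dx": -6.8, "dy": 0, "dz": 0, "turn": 0}
    - {"hand": 0.2, "dx": -7.2, "dy": 0, "dz": 0, "turn": 0}
    - {"hand": 0.2, "dx": -7.2, "dy": 0, "dz": 0, "turn": 0}
    - {"hand": 0.2, "dx": -6.0, "dy": 0, "dz": 0, "turn": 0}
    - {"hand": 0.2, "dx": -4, "dy": 0, "dz": -2, "turn": 0}
    - {"hand": 0.2, "dx": -1, "dy": 0, "dz": -6, "turn": 0}
    - {"hand": 0.2, "dx": 2, "dy": 0, "dz": -10, "turn": 0}

```text
time: 8.05
eef_pos: [0.6173, 0.0346, 0.2136]
ee_rot: [-2.368, -2.059, 0.005]
ft_force: [1.1, -0.7, 0.5]
grip_width: 0.0515
```

```bash
python3 -c "
from h import *
go(-.20,.100,.25,1.5708)
"
```

```text
t 8.05 local -0.0007 0.063 z 0.2136 ty-case -0.003 tilt -0.99999 F [ 1.1 -0.7  0.5] w 0.0515 q [-0.12  0.54  1.47  0.    1.14  0.01]
shift [  3.64 -19.96  -3.54] turn -1.574
case x,y in tool:  [ 0.003  1.    -0.005] [ 1.    -0.003  0.   ]
```

Request:
drive_tool:
  rows:
    - {"hand": -1, "dx": 3.6, "dy": -5, "dz": -3.5, "turn": -0.15}
    - {"hand": -1, "dx": 3.6, "dy": -10, "dz": -3.5, "turn": -0.3}
    - {"hand": -1, "dx": 3.6, "dy": -15, "dz": -3.5, "turn": -0.45}
    - {"hand": -1, "dx": 3.6, "dy": -20, "dz": -3.5, "turn": -0.6}
    - {"hand": -1, "dx": 3.6, "dy": -20, "dz": -3.5, "turn": -1.574}
    - {"hand": -1, "dx": 3.6, "dy": -20, "dz": -3.5, "turn": -1.574}
    - {"hand": -1, "dx": 3.6, "dy": -20, "dz": -3.5, "turn": -1.574}
    - {"hand": -1, "dx": 3.6, "dy": -20, "dz": -3.5, "turn": -1.574}
    - {"hand": -1, "dx": 3.6, "dy": -20, "dz": -3.5, "turn": -1.574}
    - {"hand": -1, "dx": 3.6, "dy": -20, "dz": -3.5, "turn": -1.574}
    - {"hand": -1, "dx": 3.6, "dy": -20, "dz": -3.5, "turn": -1.574}
    - {"hand": -1, "dx": 3.6, "dy": -20, "dz": -3.5, "turn": -1.574}

```text
time: 9.25
eef_pos: [0.4241, 0.0986, 0.2496]
ee_rot: [-0.212, -3.13, -0.001]
ft_force: [-0.8, 0.7, 0.5]
grip_width: 0.0004
```

```bash
python3 -c "
from h import *
go(-.145,.100,.085,1.5708)
a=eyes.read_camera('top');s=eyes.read_camera('scene');w=eyes.read_camera('wrist')
cv2.imwrite('pics/t3.png',a);cv2.imwrite('pics/s3.png',s)
f=lambda im,fx:cv2.resize(im,None,fx=fx,fy=fx,interpolation=cv2.INTER_CUBIC)
cv2.imwrite('pics/c3.png',np.hstack([f(a[100:260,175:365],2.1),f(s[110:270,140:330],2.1)]))"
```

```text
t 9.25 local -0.2008 0.1001 z 0.2496 ty-case 1.5715 tilt -0.99999 F [-0.8  0.7  0.5] w 0.0004 q [-0.03  0.25  1.86  0.    1.04 -1.47]
shift [-5.66 -0.02 16.44] turn 0.001
case x,y in tool:  [-1.    -0.001 -0.005] [-0.001  1.     0.   ]
```

View pics/c3.png

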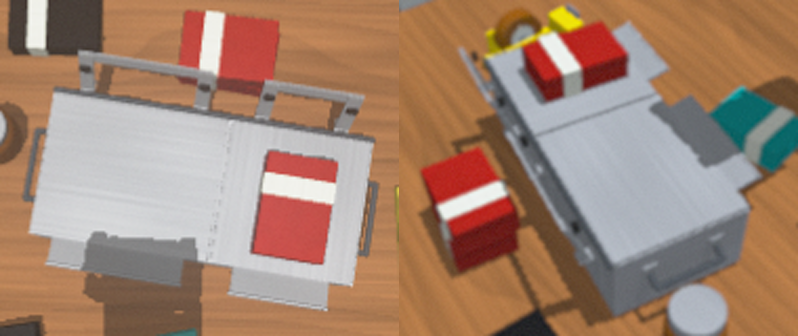

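The carton stands flat on the small lid, square to the case, clear of the seam (left edge at about 253-270, seam at 210-230 in the crop). Next I bring the shut fingers down in front of the large lip.

Request:
drive_tool:
  rows:
    - {"hand": -1, "dx": -2, "dy": 0, "dz": 4, "turn": 0}
    - {"hand": -1, "dx": -4, "dy": 0, "dz": 8, "turn": 0}
    - {"hand": -1, "dx": -5, "dy": 0, "dz": 12, "turn": 0}
    - {"hand": -1, "dx": -5.6, "dy": 0, "dz": 15, "turn": 0}
    - {"hand": -1, "dx": -5.6, "dy": 0, "dz": 16.4, "turn": 0}
    - {"hand": -1, "dx": -5.6, "dy": 0, "dz": 16.4, "turn": 0}
    - {"hand": -1, "dx": -6, "dy": 0, "dz": 16.4, "turn": 0}
    - {"hand": -1, "dx": -6.5, "dy": 0, "dz": 16.4, "turn": 0}
    - {"hand": -1, "dx": -7, "dy": 0, "dz": 16.4, "turn": 0}
    - {"hand": -1, "dx": -7.4, "dy": 0, "dz": 16.4, "turn": 0}
    - {"hand": -1, "dx": -7.6, "dy": 0, "dz": 16.4, "turn": 0}
    - {"hand": -1, "dx": -7.8, "dy": 0, "dz": 16.4, "turn": 0}
    - {"hand": -1, "dx": -7.8, "dy": 0, "dz": 16.4, "turn": 0}

```text
time: 10.7
eef_pos: [0.501, 0.0878, 0.0854]
ee_rot: [-0.215, -3.13, -0.001]
ft_force: [0.0, 0.8, -0.1]
grip_width: 0.0
```

```bash
python3 -c "
from h import *
go(-.115,.100,.085,1.5708)
s=eyes.read_camera('scene')
f=lambda im,fx:cv2.resize(im,None,fx=fx,fy=fx,interpolation=cv2.INTER_CUBIC)
cv2.imwrite('pics/c4.png',np.hstack([f(s[110:270,190:330],2.8),f(eyes.read_camera('wrist'),448/384)[:,:400]]))"
```

```text
t 10.7 local -0.1231 0.0999 z 0.0854 ty-case 1.57 tilt -0.99999 F [ 0.   0.8 -0.1] w 0.0 q [-0.05  0.61  1.84  0.    0.69 -1.48]
shift [-0.81  0.01  0.03] turn -0.001
case x,y in tool:  [-1.     0.001 -0.004] [0.001 1.    0.   ]
```

View pics/c4.png

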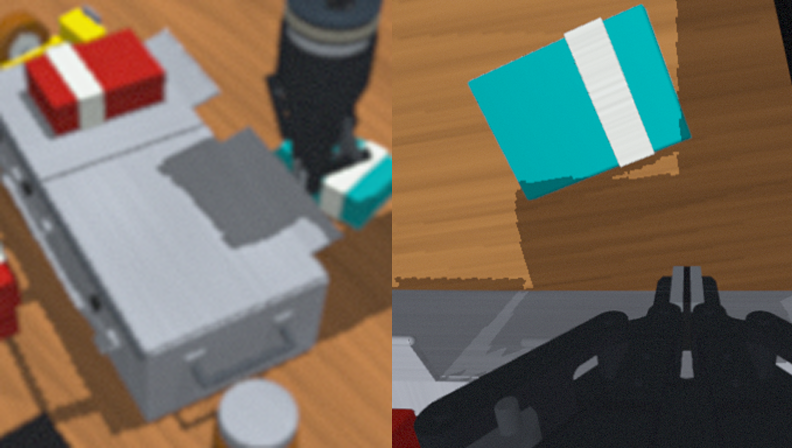

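The fingers stand just in front of the lip with no contact force yet. I'll move in by small steps.

Request:
drive_tool:
  rows:
    - {"hand": -1, "dx": -0.1, "dy": 0, "dz": 0, "turn": 0}
    - {"hand": -1, "dx": -0.2, "dy": 0, "dz": 0, "turn": 0}
    - {"hand": -1, "dx": -0.3, "dy": 0, "dz": 0, "turn": 0}
    - {"hand": -1, "dx": -0.3, "dy": 0, "dz": 0, "turn": 0}

```text
time: 11.2
eef_pos: [0.5037, 0.0874, 0.0852]
ee_rot: [-0.215, -3.129, -0.001]
ft_force: [-0.0, 0.7, 0.1]
grip_width: -0.0002
```

Request:
drive_tool:
  rows:
    - {"hand": -1, "dx": -0.1, "dy": 0, "dz": 0, "turn": 0}
    - {"hand": -1, "dx": -0.2, "dy": 0, "dz": 0, "turn": 0}
    - {"hand": -1, "dx": -0.3, "dy": 0, "dz": 0, "turn": 0}
    - {"hand": -1, "dx": -0.3, "dy": 0, "dz": 0, "turn": 0}

```text
time: 11.6
eef_pos: [0.5046, 0.0872, 0.085]
ee_rot: [-0.214, -3.125, -0.001]
ft_force: [-5.7, 0.4, 3.6]
grip_width: 0.0002
```

Request:
drive_tool:
  rows:
    - {"hand": -1, "dx": -0.3, "dy": 0, "dz": 0, "turn": 0}
    - {"hand": -1, "dx": -0.5, "dy": 0, "dz": 0, "turn": 0}
    - {"hand": -1, "dx": -0.5, "dy": 0, "dz": -0.3, "turn": 0}
    - {"hand": -1, "dx": -0.55, "dy": 0, "dz": -0.6, "turn": 0}
    - {"hand": -1, "dx": -0.6, "dy": 0, "dz": -0.9, "turn": 0}
    - {"hand": -1, "dx": -0.65, "dy": 0, "dz": -1.2, "turn": 0}
    - {"hand": -1, "dx": -0.7, "dy": 0, "dz": -1.5, "turn": 0}

```text
time: 12.3
eef_pos: [0.5053, 0.0871, 0.0984]
ee_rot: [-0.213, -3.111, -0.001]
ft_force: [-9.0, 2.1, -0.8]
grip_width: -0.0001
```

```bash
python3 -c "
from h import *
go(-.115,.100,.085,1.5708)
s=eyes.read_camera('scene'); a=eyes.read_camera('top')
f=lambda im,fx:cv2.resize(im,None,fx=fx,fy=fx,interpolation=cv2.INTER_CUBIC)
cv2.imwrite('pics/c5.png',np.hstack([f(s[110:270,190:330],2.8),f(a[130:270,180:310],3.2)]))"
```

```text
t 12.3 local -0.1187 0.0998 z 0.0984 ty-case 1.5704 tilt -0.99973 F [-9.   2.1 -0.8] w -0.0001 q [-0.05  0.59  1.81  0.    0.76 -1.48]
shift [-0.4   0.03  1.33] turn -0.0
case x,y in tool:  [-1.     0.    -0.023] [ 0.     1.    -0.001]
```

View pics/c5.png

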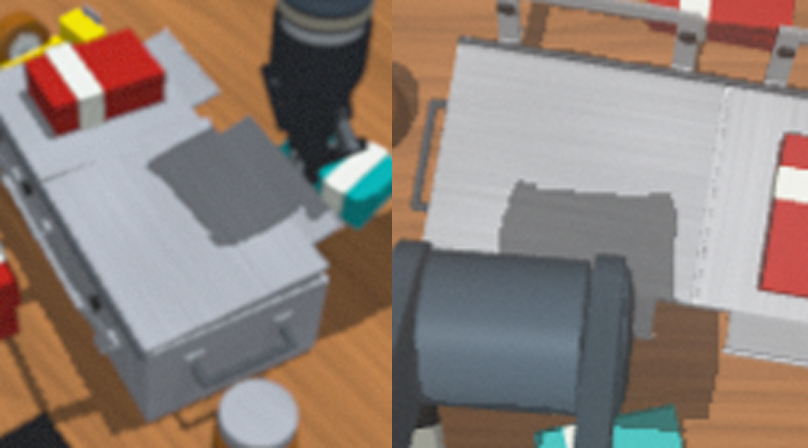

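The lid has begun to rise: a thin gap shows at the front right corner, about (320,280). Fz is small, so there may be some slip, and I'll press a bit harder while lifting.

Request:
drive_tool:
  rows:
    - {"hand": -1, "dx": -0.8, "dy": 0, "dz": 0, "turn": 0}
    - {"hand": -1, "dx": -1.0, "dy": 0, "dz": -0.2, "turn": 0}
    - {"hand": -1, "dx": -1.0, "dy": 0, "dz": -0.5, "turn": 0}
    - {"hand": -1, "dx": -1.0, "dy": 0, "dz": -0.8, "turn": 0}

```text
time: 12.8
eef_pos: [0.5056, 0.087, 0.1041]
ee_rot: [-0.211, -3.09, -0.002]
ft_force: [-12.7, 2.5, 0.3]
grip_width: 0.0001
```

```bash
python3 -c "
from h import *
go(-.115,.100,.085,1.5708)
s=eyes.read_camera('scene'); cv2.imwrite('pics/s6.png',s)
f=lambda im,fx:cv2.resize(im,None,fx=fx,fy=fx,interpolation=cv2.INTER_CUBIC)
b=cv2.imread('pics/s3.png')
cv2.imwrite('pics/c6.png',np.hstack([f(b[150:270,210:310],4),f(s[150:270,210:310],4)]))"
```

```text
t 12.8 local -0.1184 0.0997 z 0.1041 ty-case 1.571 tilt -0.99902 F [-12.7   2.5   0.3] w 0.0001 q [-0.05  0.59  1.79  0.    0.8  -1.49]
shift [-0.43  0.03  1.89] turn 0.0
case x,y in tool:  [-0.999 -0.    -0.044] [-0.     1.    -0.002]
```

View pics/c6.png

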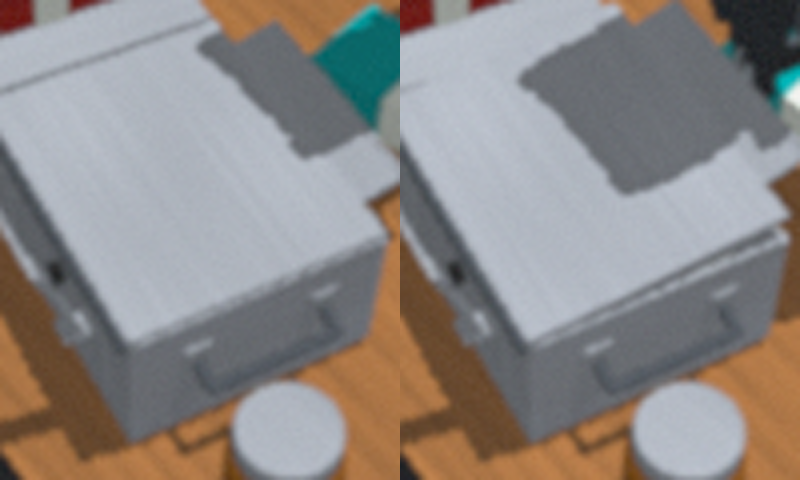

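The lid is clearly lifting at the front corner ((787,215) now, (386,238) when shut), so friction on the rolled lip holds. Next I follow the arc while still pressing.

Request:
drive_tool:
  rows:
    - {"hand": -1, "dx": -1.1, "dy": 0, "dz": -0.2, "turn": 0}
    - {"hand": -1, "dx": -1.25, "dy": 0, "dz": -0.5, "turn": 0}
    - {"hand": -1, "dx": -1.3, "dy": 0, "dz": -1.0, "turn": 0}
    - {"hand": -1, "dx": -1.4, "dy": 0, "dz": -1.5, "turn": 0}
    - {"hand": -1, "dx": -1.5, "dy": 0, "dz": -1.95, "turn": 0}
    - {"hand": -1, "dx": -1.6, "dy": 0, "dz": -2.4, "turn": 0}
    - {"hand": -1, "dx": -1.8, "dy": 0, "dz": -3.3, "turn": 0}
    - {"hand": -1, "dx": -2.1, "dy": 0, "dz": -4.2, "turn": 0}
    - {"hand": -1, "dx": -2.5, "dy": 0, "dz": -5.1, "turn": 0}
    - {"hand": -1, "dx": -2.9, "dy": 0, "dz": -6.0, "turn": 0}
    - {"hand": -1, "dx": -3.4, "dy": 0, "dz": -7.0, "turn": 0}
    - {"hand": -1, "dx": -4.0, "dy": 0, "dz": -7.9, "turn": 0}

```text
time: 14.05
eef_pos: [0.532, 0.0834, 0.1799]
ee_rot: [-0.206, -3.053, -0.002]
ft_force: [-29.5, 3.6, 17.3]
grip_width: 0.0001
```

```bash
python3 -c "
from h import *
go(-.115,.100,.085,1.5708)
s=eyes.read_camera('scene'); a=eyes.read_camera('top')
f=lambda im,fx:cv2.resize(im,None,fx=fx,fy=fx,interpolation=cv2.INTER_CUBIC)
cv2.imwrite('pics/c7.png',np.hstack([f(s[80:270,160:330],2.3),f(a[100:290,160:330],2.3)]))"
```

```text
t 14.05 local -0.0918 0.0997 z 0.1799 ty-case 1.5725 tilt -0.99663 F [-29.5   3.6  17.3] w 0.0001 q [-0.05  0.51  1.64  0.    1.07 -1.49]
shift [1.53 0.07 9.65] turn 0.002
case x,y in tool:  [-0.997 -0.002 -0.082] [-0.001  1.    -0.004]
```

View pics/c7.png

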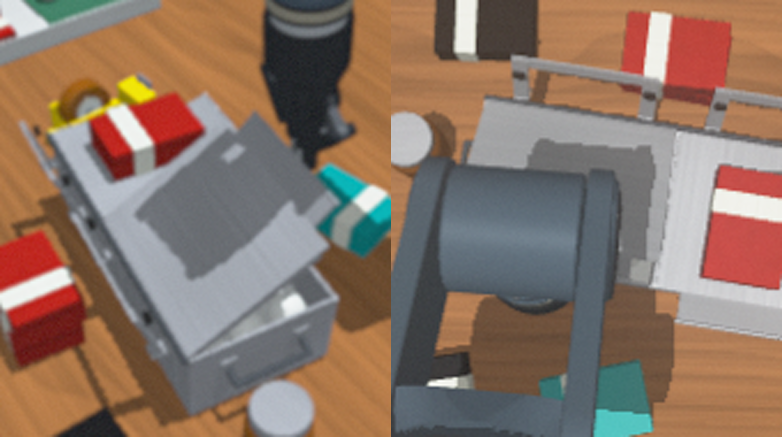

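The lid is about 28 degrees open and the lip is sticking to the finger. The force (about 30 N) shows I'm pressing too hard, so I'll follow the exact arc with less press, carrying on past upright.

Request:
drive_tool:
  rows:
    - {"hand": -1, "dx": -1.1, "dy": 0, "dz": -1.15, "turn": 0}
    - {"hand": -1, "dx": -2.1, "dy": 0, "dz": -2.75, "turn": 0}
    - {"hand": -1, "dx": -3.0, "dy": 0, "dz": -3.9, "turn": 0}
    - {"hand": -1, "dx": -3.95, "dy": 0, "dz": -5.0, "turn": 0}
    - {"hand": -1, "dx": -5.0, "dy": 0, "dz": -6.0, "turn": 0}
    - {"hand": -1, "dx": -6.1, "dy": 0, "dz": -6.9, "turn": 0}
    - {"hand": -1, "dx": -7.3, "dy": 0, "dz": -7.7, "turn": 0}
    - {"hand": -1, "dx": -8.5, "dy": 0, "dz": -8.5, "turn": 0}
    - {"hand": -1, "dx": -9.8, "dy": 0, "dz": -9.1, "turn": 0}
    - {"hand": -1, "dx": -11.0, "dy": 0, "dz": -9.7, "turn": 0}
    - {"hand": -1, "dx": -12.5, "dy": 0, "dz": -10.1, "turn": 0}
    - {"hand": -1, "dx": -13.8, "dy": 0, "dz": -10.4, "turn": 0}
    - {"hand": -1, "dx": -15.3, "dy": 0, "dz": -10.7, "turn": 0}
    - {"hand": -1, "dx": -16.7, "dy": 0, "dz": -10.8, "turn": 0}
    - {"hand": -1, "dx": -18.2, "dy": 0, "dz": -10.9, "turn": 0}
    - {"hand": -1, "dx": -19.5, "dy": 0, "dz": -10.8, "turn": 0}
    - {"hand": -1, "dx": -19.5, "dy": 0, "dz": -10.8, "turn": 0}
    - {"hand": -1, "dx": -19.5, "dy": 0, "dz": -10.8, "turn": 0}

```text
time: 15.95
eef_pos: [0.734, 0.0563, 0.2726]
ee_rot: [-0.206, -3.055, -0.002]
ft_force: [-0.6, -0.3, 0.2]
grip_width: 0.0003
```

```bash
python3 -c "
from h import *
go(-.115,.100,.085,1.5708)
s=eyes.read_camera('scene'); a=eyes.read_camera('top')
f=lambda im,fx:cv2.resize(im,None,fx=fx,fy=fx,interpolation=cv2.INTER_CUBIC)
cv2.imwrite('pics/c8.png',np.hstack([f(s[80:270,160:330],2.3),f(a[100:290,160:330],2.3)]))"
```

```text
t 15.95 local 0.1121 0.1004 z 0.2726 ty-case 1.5723 tilt -0.9968 F [-0.6 -0.3  0.2] w 0.0003 q [-0.07  0.69  0.99  0.    1.54 -1.51]
shift [21.14  0.08 20.51] turn 0.002
case x,y in tool:  [-0.997 -0.002 -0.08 ] [-0.001  1.    -0.004]
```

View pics/c8.png

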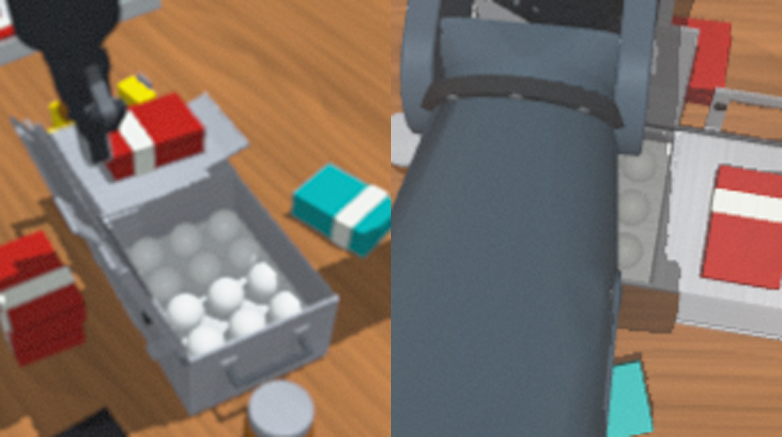

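The lid is open and leaning back, and the finger force is zero. I'll retreat to the front and check.

Request:
drive_tool:
  rows:
    - {"hand": -1, "dx": 4, "dy": 0, "dz": -1, "turn": 0}
    - {"hand": -1, "dx": 8, "dy": 0, "dz": -2, "turn": 0}
    - {"hand": -1, "dx": 12, "dy": 0, "dz": -3, "turn": 0}
    - {"hand": -1, "dx": 16, "dy": 0, "dz": -3, "turn": 0}
    - {"hand": -1, "dx": 20, "dy": 0, "dz": -3, "turn": 0}
    - {"hand": -1, "dx": 24, "dy": 0, "dz": -3, "turn": 0}
    - {"hand": -1, "dx": 28, "dy": 0, "dz": -3, "turn": 0}
    - {"hand": -1, "dx": 28, "dy": 0, "dz": -3, "turn": 0}
    - {"hand": -1, "dx": 28, "dy": 0, "dz": -3, "turn": 0}
    - {"hand": -1, "dx": 28, "dy": 0, "dz": -3, "turn": 0}

```text
time: 17.05
eef_pos: [0.4605, 0.0937, 0.326]
ee_rot: [-0.206, -3.057, -0.002]
ft_force: [0.3, -0.1, 0.2]
grip_width: 0.0002
```

```bash
python3 -c "
from h import *
go(-.115,.100,.085,1.5708)
s=eyes.read_camera('scene'); a=eyes.read_camera('top')
t0=cv2.imread('pics/t0.png')
hs=cv2.cvtColor(a,cv2.COLOR_BGR2HSV); r=(((hs[...,0]<6)|(hs[...,0]>174))&(hs[...,1]>150)).astype(np.uint8); r[:165]=0; r[:,:285]=0; r[:,345:]=0
bx=cv2.boxPoints(cv2.minAreaRect(cv2.findNonZero(r))); W=onz('top',bx,.1415)[:,:2]-O; print('carton local',np.c_[W@EX,W@EY].round(3))
f=lambda im,fx:cv2.resize(im,None,fx=fx,fy=fx,interpolation=cv2.INTER_CUBIC)
cv2.imwrite('pics/c9.png',np.hstack([f(s[80:290,140:330],2.1),f(a[80:290,150:340],2.1)]))"
```

```text
t 17.05 local -0.164 0.1003 z 0.326 ty-case 1.5725 tilt -0.99699 F [ 0.3 -0.1  0.2] w 0.0002 q [-0.04  0.24  1.63  0.    1.35 -1.48]
shift [-6.75  0.06 23.65] turn 0.002
case x,y in tool:  [-0.997 -0.002 -0.077] [-0.001  1.    -0.004]
carton local [[-0.061 -0.043]
 [ 0.045 -0.044]
 [ 0.045 -0.117]
 [-0.062 -0.115]]
```

View pics/c9.png

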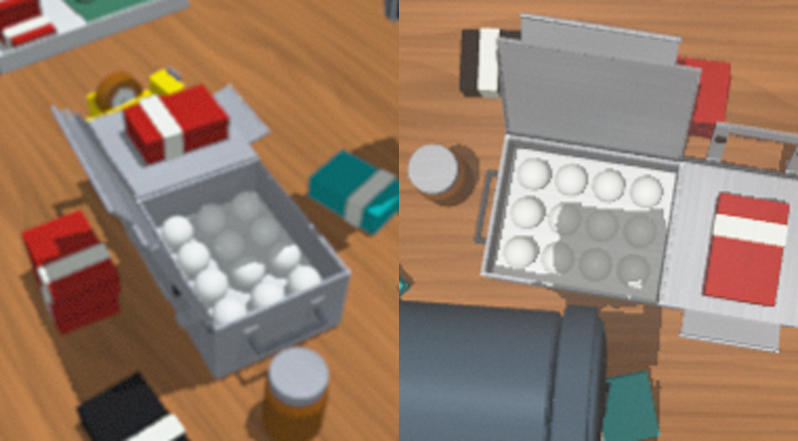

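The large lid leans back on its stop. The carton is flat on the small lid at local y -0.043 to -0.117, and the other things are where they stood. I'm handing in.

```bash
python3 -c "
from cell import workorder
print(workorder.job_done())"
```

```text
the job is handed in; nothing more can be done
None
```

The job is done and handed in at about 17 s of robot time. I pushed the carton onto the small lid with two fingertips. Then I raised the large lid with the shut fingertips and took it past upright.

**Last checks, after backing the arm away:**
- **Carton:** it measures y −117 to −43 mm in the case frame, so it is about 40 mm clear of the large lid. In the picture it stands flat on the small lid, which is shut.
- **Large lid:** it stays leaning back open, with no force on the fingers. I judged this from the picture and did not measure the lid's angle.
- **Other things:** those in view look unmoved. The last picture cuts off most of the tape dispenser, and I judged all of them by eye.

**What didn't go as planned:**
- **Refused move:** one call was refused because its rows lacked "turn", and nothing moved.
- **How the lip was lifted:** the gripper could not reach under the lip while pointing down. I pressed the fingers against its rolled edge and lifted by friction, with some slip possible at first.
- **Force:** at about 28° open I was pressing too hard, with a measured wrist force of about 34 N, so I eased off for the rest of the arc. The pressing also left the tool tilted by about 5°.

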